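# Lock the metering rollers into the transit rack

## Robot

A 6-joint arm with a two-finger parallel gripper is mounted at the origin on the work surface. World frame = base frame: x ahead of the robot, y to its left, z up, the work surface at z = 0. Lengths are in m, angles in rad, forces in N, time in s.
With the tool pointing down it reaches from about 0.275 to 0.875 m from the base axis. Payload 12.5 kg.
Tool frame: the origin (TCP) lies on the centre line of the jaws, within the pads' length; the fingertips stand 25 mm ahead of it and the grasp point (between the pads) lies 6 mm ahead of it; z points along the fingers, y is the line along which they close (so a half turn about z gives the same grasp; the last joint's range is limited). The gripper opens to 85 mm and grips with 20 to 120 N. Pads are 22 mm wide; open, the fingers measure 114 mm over their backs; the gripper's body (76 mm by 85 mm) begins 54 mm behind the grasp point. The pads swing forward as they close: fully open they stand 13 mm farther back than shut.
Start: joints at [-1.41, 0.351, 1.652, -0, 1.139, -0.085], TCP at [0.134, -0.533, 0.256] pointing down, gripper open.
Joint ranges: [-2.75, 2.75], [-0.79, 2.1], [0.01, 2.65], [-1.57, 4.71], [0.07, 3.14], [-2.87, 2.87]. Speed limits (rad/s): [2.22, 2.22, 2.79, 3.14, 3.14, 3.14].

## Interface

Orientations are given as a unit quaternion [x, y, z, w].
In Python, from station import readout, grab_frame, calibration, ctrl, finder gives the robot as it stands. The module is installed in compiled form; this text tells all that it offers.
- The arm moves only by the tool play_rows, never from a script. Its argument "series" is text: rows parted by semicolons, each of 5 numbers parted by spaces: the finger opening in mm, from 0 to 85.4, then the shift along the tool's x, y, z in normalised numbers (1 is 500 mm), then the turn about the tool's z in normalised numbers (1 is 360 degrees). In form: fingers tx ty tz turn; .... A call has exactly 10 rows; each row is the pose to reach, as a shift and turn from the pose commanded when the call began, along the tool's axes at that moment; what a row does not reach only later rows make up. A row lasts 1/10 s, in which the tool goes at most 50 mm and 8.59 degrees, less where a joint would pass 70% of its speed; a pose out of reach is approached as far as the arm can. Shift and turn numbers lie between -1 and 1, and a call with a number outside is refused. A call with a gripper value outside its range is refused whole. The fingers move at their own pace and stop on an object; "newtons" is the grip in N (left out, the last holds). Time passes only in rows, so rows that repeat a pose let the fingers close, or fill a call up. It gives the time, the measured TCP pose, the force, the opening and the grip force at its end, in the units of the state.
- readout.sense(): the state, without advancing time (a new reading comes with each control period).
- grab_frame(name): name is "side" or "top" or "wrist"; returns the picture (384x512x3 uint8, red, green, blue); there is no depth.
- calibration(name): a dict with "intrinsics" (3x3 intrinsics, pixels), "view" (4x4, takes a point from world to camera coordinates). Camera axes: x right, y down, z forward; pixel columns grow to the right and rows downward; lengths in m; the calibration is good to about 2 mm. A picture is of the moment at which its call begins: read the wrist's pose just before it. calibration takes no time and is no camera call; for the wrist camera it gives the pose at the moment of the call.
- ctrl.job_done(): hands the job in; it is judged then, once.
Trained networks look in the newest picture that a camera, given by its name, has taken for a name from the list of things; names that differ only in an ending like _2 or _b are one class to them, and where a whole thing is asked for, a point or a joint stands for the part that bears it (a point fixed in the world has none). Each returns a list of dicts, best first, with "p" (0 to 1); they miss things now and then, are a little off and sometimes report something else, mostly with a low value. They report only what shows in the picture. A call takes as long as a camera call. They do not tell look-alikes from the thing itself.
- finder.masks_of(camera, label): "mask" (384x512 bool, what is visible of it) and "rect" ([centre column, centre row, width, height] in pixels, round what is visible of it).
- finder.place_of(camera, label): "position" ([column, row] in pixels: a listed point, or the origin of a listed thing).
The state is a dict: "time": time; "joint_positions": joint angles; "dq": joint speeds; "tau": joint torques, N m; "tcp_pos": TCP position; "eef_rot": TCP orientation; "contact_force": force on the tool from outside, world axes, zero at the start; "ft_torque": the same for the moment, N m; "finger_gap": finger opening in m; "grasp_force": force on a finger pad.
Only numpy, scipy, OpenCV 4.12 (cv2) and the standard library are available. Lean on these libraries where they do the work, as an engineer would, in place of code of your own. Each camera call takes 0.05 s, during which the arm holds its last target. There are 200 camera calls.

## Task

Lay every fluted metering roller that is standing on the counter on its side in a cradle of its own in the blue transit rack (any cradle), then swing the yellow hold-down frame fully down over them. Only then push the red-knobbed sliding bolt across until its tip has gone right through the keeper on the frame. Leave the seed disc, the meter cap and the spanner where they lie.

Things in the scene. Friction and masses are not known exactly. Their poses are not given: they have to be found in the camera images.
- rack: Blue transit rack fixed to the counter, base plate 290 (its x) x 250 (its y) x 10 mm; origin on the counter under the middle cradle. Three V cradles side by side along its x, 84 mm apart. Blue end rails across all cradles stand at y = -60 and +60 mm, 8 mm thick, 39 mm high: a roller lies between them with 8 mm of play at each end. Hinge posts 81 mm high stand at y = +90 mm.
- cradle1 (a point): Near (low rack x) cradle: middle of a seated roller, on its axis, 45 mm above the counter. Axes as the rack; the roller lies along y on 45-degree V pads at y = -38 and +38 mm (14 mm wide in y, tops 40 mm up, reaching 30 mm either side). From y = -30 to +30 mm nothing stands above the 10 mm base, so fingers may straddle a roller there.
- cradle2 (a point): Middle cradle: middle of a seated roller, on its axis, 45 mm above the counter. Axes as the rack; the roller lies along y on 45-degree V pads at y = -38 and +38 mm (14 mm wide in y, tops 40 mm up, reaching 30 mm either side). From y = -30 to +30 mm nothing stands above the 10 mm base, so fingers may straddle a roller there.
- cradle3 (a point): Far (high rack x) cradle: middle of a seated roller, on its axis, 45 mm above the counter. Axes as the rack; the roller lies along y on 45-degree V pads at y = -38 and +38 mm (14 mm wide in y, tops 40 mm up, reaching 30 mm either side). From y = -30 to +30 mm nothing stands above the 10 mm base, so fingers may straddle a roller there.
- roller1: Orange fluted plastic metering roller with black ends, a plain cylinder in effect: 44 mm diameter, 96 mm long, about 0.2 kg, standing on end at the start; it can roll if it falls. Origin in its middle, z along its axis. Two or three of the rollers are present.
- roller2: Orange fluted plastic metering roller with black ends, a plain cylinder in effect: 44 mm diameter, 96 mm long, about 0.2 kg, standing on end at the start; it can roll if it falls. Origin in its middle, z along its axis. Two or three of the rollers are present.
- roller3: Orange fluted plastic metering roller with black ends, a plain cylinder in effect: 44 mm diameter, 96 mm long, about 0.2 kg, standing on end at the start; it can roll if it falls. Origin in its middle, z along its axis. Two or three of the rollers are present.
- hold_down (a joint): Angle of the yellow hold-down frame (rad): 0 = down and level, 1.7 to 1.95 (past upright) at the start, at most 2.05. Hinge axis along the rack's x at rack y = +90 mm, 75 mm up. It stays put (0.3 N m friction). Down, its two arms lie at rack x = -42 and +42 mm and a 230 mm bar, underside 4 mm above the seated rollers, crosses their middles; an unseated roller blocks it.
- front_bar (a point): Middle of the front bar of the hold-down frame, on its upper face (when down): bar 100 mm along the rack's x, 16 x 10 mm, 170 mm from the hinge axis; when down its top is 80 mm up at rack y = -80 mm. The keeper stands 46 mm farther out than the bar at rack x = 20 to 34 mm: keep the hand clear of it. Axes turn with the frame, and match the rack's when down.
- keeper (a point): Middle of the keeper, a square steel eye 14 mm long in x on a tongue of the hold-down frame. When the frame is down it stands at rack x = +27, y = -110 mm, 45 mm up, in line with the bolt. With the frame up it is the highest point of the rack, about 290 mm up. Axes turn with the frame.
- bolt (a joint): Travel of the sliding bolt (m) towards the rack's +x: 0 = drawn back, 0.050 = end stop, tip 6 mm out of the far side of the keeper (far face reached at 0.044). Starts between 0 and 0.012. The tip meets the keeper's place at 0.030, so the frame must come down with the bolt drawn back behind that. About 5 N of friction; it stays where it is left.
- bolt_tip (a point): Tip of the bolt, a 12 mm steel rod along the rack's x, 45 mm up at rack y = -110 mm.
- bolt_knob (a point): Top centre of the bolt's red upright knob, 14 mm diameter; its top is 75 mm up, the knob stands 24 mm clear above the rod. Guides 58 mm high stand on the bolt line at rack x = -102 and -24 mm (each 14 mm long); at the start the knob is at x = -85 to -73 mm, at full travel at -35 mm.
- seed_disc: Yellow plastic seed disc lying flat, 150 mm diameter, 6 mm thick, hub 16 mm high; leave alone.
- meter_cap: Red aluminium meter cap, 90 mm diameter, 40 mm high; leave alone.
- spanner: Forged spanner lying on the counter, 200 mm long; leave alone.
Mind the look-alikes: they are no part of the job. Leave any green look-alike of the roller3 alone.

How it is judged:
By the outcome, as a careful person would: the job done as asked, in the order asked, and still so for the second after the job is handed in, with the robot touching nothing.
Of roller1, roller2, roller3 only 2 to 3 are there at a start; the rules pass over those that are not, and their reading is None.
At some moment in a run one of roller1, roller2, roller3 may be knocked a few centimetres aside while the robot is not near it.
Once in a run the grip may slacken for a moment while it holds something.
It also fails if it takes over 210 s, if anything falls off the work surface, if the arm or the gripper's body presses on something with over 40 N, if the wrist force passes 120 N, or if a joint passes its speed limit or range.

## Working session

There is one attempt and no reset: what is moved stays moved. The work goes in short steps, Python scripts to look and compute and a tool call to move; the robot and the scene stay as the last step left them, time stands still between calls to the robot, and variables do not carry over. Pictures are saved under pics/ and viewed, at most 15 in all, crops included, and the job is handed in when it is done.

Besides the shell and the picture viewer there is one more tool, called in YAML: its name, and indented under it one key for each argument. play_rows: Moves the arm, as the interface text tells. Its arguments: {"type":"object","properties":{"series":{"type":"string"},"newtons":{"type":"number"}},"required":["series"]}

```bash
mkdir -p pics
cat > h.py <<'E'
import numpy as np, cv2, json
from station import readout, grab_frame, calibration, ctrl, finder
def save(n,f):
    im=grab_frame(n); cv2.imwrite('pics/'+f,cv2.cvtColor(im,cv2.COLOR_RGB2BGR)); return im
def ray(c,px):
    K=np.array(c['intrinsics']);V=np.array(c['view']);R=V[:3,:3];o=-R.T@V[:3,3]
    d=R.T@np.linalg.inv(K)@np.array([px[0],px[1],1.]);return o,d
def atz(c,px,z):
    o,d=ray(c,px);return o+d*(z-o[2])/d[2]
def proj(c,P):
    K=np.array(c['intrinsics']);V=np.array(c['view']);p=V[:3,:3]@np.array(P)+V[:3,3];q=K@p;return q[:2]/q[2]
def tri(obs):
    A=np.zeros((3,3));b=np.zeros(3)
    for c,px in obs:
        o,d=ray(c,px);d=d/np.linalg.norm(d);M=np.eye(3)-np.outer(d,d);A+=M;b+=M@o
    return np.linalg.solve(A,b)
E
python3 - <<'E'
from h import *
s=readout.sense();print(s)
a=save('top','top0.png');b=save('side','side0.png')
for n in('top','side'):
    c=calibration(n);V=np.array(c['view']);print(n,np.round(-V[:3,:3].T@V[:3,3],3))
    for l in['rack','cradle1','cradle2','cradle3','roller1','front_bar','keeper','bolt_tip','bolt_knob','meter_cap','seed_disc','spanner']:
        print(l,[(np.round(r['position'],1).tolist(),round(r['p'],2)) for r in finder.place_of(n,l)[:5]])
cv2.imwrite('pics/both0.png',cv2.cvtColor(np.vstack([a,b]),cv2.COLOR_RGB2BGR)[:, :][:768])
E
```

```text
{'time': 0.0, 'joint_positions': array([-1.40957924e+00,  3.51274199e-01,  1.65244043e+00, -8.02981047e-06,
        1.13910846e+00, -8.45885224e-02]), 'dq': array([-0.00050778,  0.00131344, -0.00016634,  0.00080595,  0.00049299,
       -0.00092671]), 'tau': array([-1.11936213e-03, -5.06102622e+01, -2.91406578e+01, -1.25844972e-04,
        4.49261803e-03,  1.70207912e-06]), 'tcp_pos': array([ 0.13381485, -0.53315209,  0.25573141]), 'eef_rot': array([ 9.92456558e-01,  1.22595274e-01, -2.72087195e-05, -6.14626292e-04]), 'contact_force': array([-0.53036325,  0.37875087,  0.48224736]), 'ft_torque': array([ 0.04373983, -0.02906039, -0.02427005]), 'grasp_force': 0.0, 'finger_gap': 0.08548763263179726}
top [0.336 0.028 1.191]
rack [([212.8, 176.7], 0.58)]
cradle1 [([206.0, 175.8], 0.92), ([206.7, 202.2], 0.82), ([207.9, 150.3], 0.57)]
cradle2 [([206.0, 175.8], 0.92), ([206.7, 202.2], 0.82), ([207.9, 150.3], 0.57)]
cradle3 [([206.0, 175.8], 0.92), ([206.7, 202.2], 0.82), ([207.9, 150.3], 0.57)]
roller1 [([353.7, 232.7], 0.76), ([321.8, 244.5], 0.69), ([354.2, 203.8], 0.65), ([333.0, 186.3], 0
[... 333 characters left out ...]
 217.2], 0.93), ([198.8, 198.9], 0.24)]
cradle1 [([199.5, 198.1], 0.92), ([211.1, 208.7], 0.85), ([231.4, 226.4], 0.83)]
cradle2 [([199.5, 198.1], 0.92), ([211.1, 208.7], 0.85), ([231.4, 226.4], 0.83)]
cradle3 [([199.5, 198.1], 0.92), ([211.1, 208.7], 0.85), ([231.4, 226.4], 0.83)]
roller1 [([317.8, 162.1], 0.81), ([308.6, 178.4], 0.79), ([295.5, 163.3], 0.78), ([274.6, 149.2], 0.49), ([174.7, 162.8], 0.23)]
front_bar [([176.3, 178.5], 0.78), ([255.7, 196.3], 0.57)]
keeper [([171.1, 160.3], 0.81), ([175.0, 176.5], 0.66)]
bolt_tip []
bolt_knob [([254.1, 195.4], 0.48), ([302.8, 137.3], 0.47)]
meter_cap [([118.5, 289.9], 0.65)]
seed_disc [([195.1, 332.0], 0.61)]
spanner [([304.3, 137.7], 0.61)]
```

View pics/top0.png

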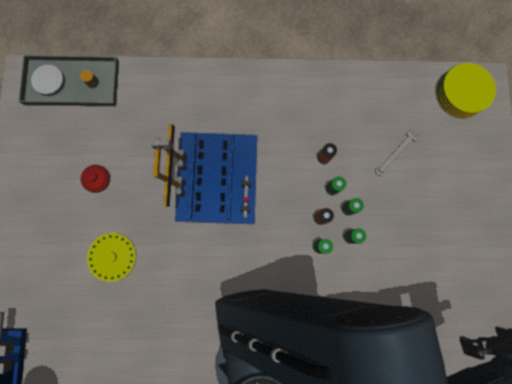

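View pics/side0.png

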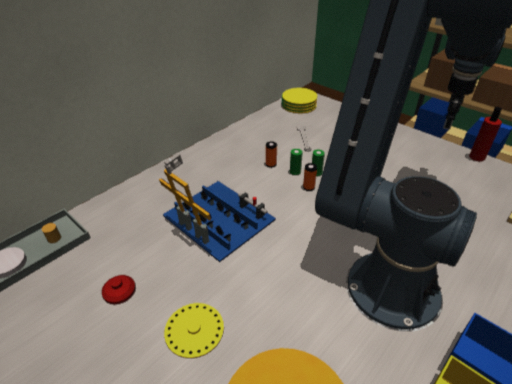

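Rollers that could be meant, by top/side pixel:
- **Orange with black ends:** top (327,153) / side (271,154), and top (324,216) / side (310,177). These two are the targets.
- **Green look-alikes:** top (339,184), (355,206), (358,236) and (324,246). I leave these.
- **Orange piece in the tray:** top (87,76). It is shorter and in the tray, so it isn't a target.

The arm may hide a third roller, so I'll check once it has moved.

Run:
```python
from h import *
t=calibration('top');s=calibration('side')
im=cv2.imread('pics/top0.png');hsv=cv2.cvtColor(im,cv2.COLOR_BGR2HSV)
m=cv2.inRange(hsv,(100,120,60),(125,255,255));m[:, :170]=0;m[:,265:]=0;m[240:]=0
n,l,st,ce=cv2.connectedComponentsWithStats(m);k=1+np.argmax(st[1:,4])
m=cv2.morphologyEx((l==k).astype(np.uint8),cv2.MORPH_CLOSE,np.ones((9,9)))
r=cv2.minAreaRect(cv2.findContours(m,0,1)[0][0]);print(r)
P=np.array([atz(t,p,.01) for p in cv2.boxPoints(r)]);print(P.round(3),P.mean(0).round(3))
for p in [(206.7,202.2),(206,175.8),(207.9,150.3)]:print('cr',atz(t,p,.045).round(3))
for a in [(326.4,153),(324,215),(333,186.3),(354.2,203.8),(321.8,244.5),(353.7,232.7)]:print('rol',atz(t,a,.048).round(3))
for a in [(271,154),(310,177),(295.5,161),(318,162)]:print('rolS',atz(s,a,.048).round(3))
print('keeper',tri([(t,(162.7,146.2)),(s,(171.1,160.3))]).round(3),'knob',tri([(t,(245.5,199)),(s,(254.5,199))]).round(3))
print('tray',atz(t,(87,76),.02).round(3),'side',atz(s,(51,232),.02).round(3))
a=cv2.resize(im[130:260,140:390],None,fx=3.1,fy=3.1,interpolation=2);cv2.imwrite('pics/crop0.png',a)
```

```text
((215.99012756347656, 177.80612182617188), (78.05616760253906, 88.34114074707031), 1.8476102352142334)
[[0.424 0.256 0.01 ]
 [0.709 0.258 0.01 ]
 [0.705 0.005 0.01 ]
 [0.418 0.012 0.01 ]] [0.564 0.133 0.01 ]
cr [0.478 0.156 0.045]
cr [0.561 0.161 0.045]
cr [0.642 0.157 0.045]
rol [ 0.637 -0.214  0.048]
rol [ 0.442 -0.202  0.048]
rol [ 0.532 -0.232  0.048]
rol [ 0.478 -0.296  0.048]
rol [ 0.353 -0.194  0.048]
rol [ 0.389 -0.292  0.048]
rolS [ 0.635 -0.212  0.048]
rolS [ 0.436 -0.196  0.048]
rolS [ 0.535 -0.239  0.048]
rolS [ 0.468 -0.29   0.048]
keeper [0.593 0.248 0.28 ] knob [0.487 0.038 0.066]
tray [0.893 0.561 0.02 ] side [0.895 0.548 0.02 ]
```

View pics/crop0.png

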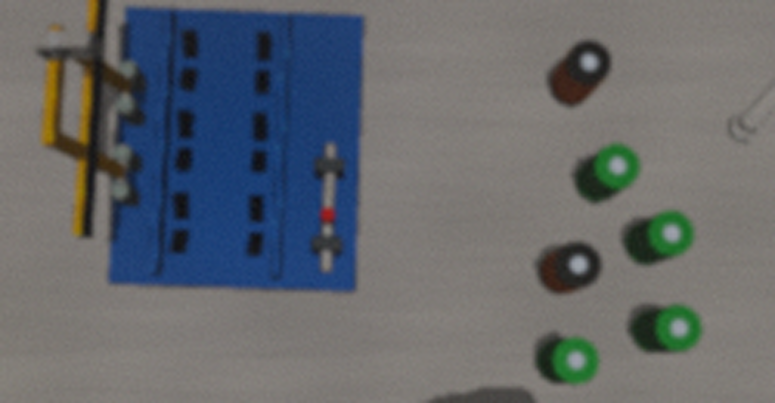

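The crop shows the two orange, black-ended rollers at about crop (580,72) and (570,267), with four greens beside them. The blue rack has its hinge on the world +y side and the knob at crop (327,214). I'll go over the lower orange roller first.

Careful with the scale: shifts go in shares of 500 mm and turns go in shares of 360 degrees. That gives: 379 mm / 500 = 0.758, -246 mm / 500 = -0.492, -76 degrees / 360 = -0.2111.

play_rows:
  series: "75 0.758 -0.492 -0.12 -0.2111;75 0.758 -0.492 -0.12 -0.2111;75 0.758 -0.492 -0.12 -0.2111;75 0.758 -0.492 -0.12 -0.2111;75 0.758 -0.492 -0.12 -0.2111;75 0.758 -0.492 -0.12 -0.2111;75 0.758 -0.492 -0.12 -0.2111;75 0.758 -0.492 -0.12 -0.2111;75 0.758 -0.492 -0.12 -0.2111;75 0.758 -0.492 -0.12 -0.2111"
  newtons: 30

```text
time: 2.3
tcp_pos: [0.4442, -0.1993, 0.3171]
eef_rot: [0.704, 0.711, 0.001, 0.001]
contact_force: [-0.2, -1.4, -0.0]
finger_gap: 0.0748
grasp_force: 0.0
```

```bash
cat >> h.py <<'E'
def st():
    s=readout.sense();x,y,z,w=s['eef_rot'];p=s['tcp_pos']
    from scipy.spatial.transform import Rotation as R
    r=R.from_quat(s['eef_rot']).as_matrix()
    yaw=np.degrees(np.arctan2(r[1,0],r[0,0]))
    print('t',round(s['time'],2),'tcp',p.round(4),'yaw',round(yaw,2),'zax',r[:,2].round(3),'F',s['contact_force'].round(1),'gap',round(s['finger_gap'],4),'gf',round(s['grasp_force'],1))
    return s,r
def rollers(n,z=.048,show=True):
    grab_frame(n);c=calibration(n);o=[]
    for r in finder.place_of(n,'roller1'):
        if r['p']>.2:
            P=atz(c,r['position'],z);o.append(P)
            if show:print(n,np.round(r['position']),round(r['p'],2),P.round(3))
    return o
E
python3 - <<'E'
from h import *
s,r=st()
save('wrist','w1.png');c=calibration('wrist');V=np.array(c['view']);print(-V[:3,:3].T@V[:3,3],V[:3,:3].round(3))
rollers('wrist');rollers('top');save('top','top1.png')
E
```

```text
t 2.3 tcp [ 0.4442 -0.1993  0.3171] yaw 90.57 zax [ 0.002  0.    -1.   ] F [-0.2 -1.4 -0. ] gap 0.0748 gf 0.0
[ 0.44222416 -0.12956252  0.43370894] [[ 1.     0.006  0.002]
 [ 0.005 -0.959  0.284]
 [ 0.003 -0.284 -0.959]]
wrist [270. 225.] 0.97 [ 0.462 -0.292  0.048]
wrist [218. 223.] 0.88 [ 0.383 -0.289  0.048]
wrist [254. 165.] 0.8 [ 0.438 -0.2    0.048]
wrist [191. 162.] 0.73 [ 0.348 -0.196  0.048]
wrist [391. 176.] 0.65 [ 0.635 -0.214  0.048]
wrist [318. 190.] 0.56 [ 0.531 -0.237  0.048]
top [328. 153.] 0.71 [ 0.637 -0.219  0.048]
top [337. 186.] 0.67 [ 0.533 -0.244  0.048]
top [322. 244.] 0.6 [ 0.353 -0.194  0.048]
top [322. 215.] 0.57 [ 0.442 -0.196  0.048]
```

View pics/w1.png

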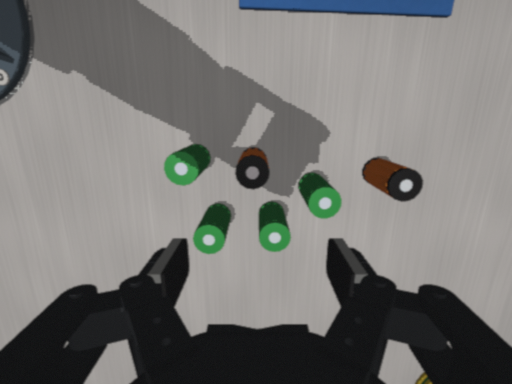

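The wrist view shows the orange roller at (252,170), ringed by greens, and the other orange one at (392,180). I'll refine the position using the white dot on its top.

```bash
cat >> h.py <<'E'
def dot(c,im,px,rad=14):
    x,y=map(int,px);g=cv2.cvtColor(im,cv2.COLOR_RGB2GRAY).astype(float)
    sub=im[y-rad:y+rad+1,x-rad:x+rad+1].min(2)
    m=sub>150;n,l,s_,ce=cv2.connectedComponentsWithStats(m.astype(np.uint8))
    best=[(np.hypot(*(ce[i]-rad)),ce[i]+[x-rad,y-rad],s_[i,4]) for i in range(1,n)];return min(best,key=lambda b:b[0]) if best else None
E
python3 - <<'E'
from h import *
im=cv2.cvtColor(cv2.imread('pics/w1.png'),4);c=calibration('wrist')
for p in[(252,172),(406,186)]:
    b=dot(c,im,p,8);print(b, atz(c,b[1],.096).round(4))
# orange/brown pixels
for f,n in(('top1.png','top'),('w1.png','wrist')):
    h=cv2.cvtColor(cv2.imread('pics/'+f),cv2.COLOR_BGR2HSV);m=cv2.inRange(h,(3,130,50),(18,255,255))
    k,l,s,ce=cv2.connectedComponentsWithStats(m)
    for i in range(1,k):
        if s[i,4]>15:print(f,ce[i].round(),s[i,4],atz(calibration(n),ce[i],.048).round(3))
E
```

```text
Traceback (most recent call last):
TypeError: 'NoneType' object is not subscriptable
```

Run:
```python
from h import *
im=cv2.imread('pics/w1.png');c=calibration('wrist')
print(im[168:178,247:258].min(2))
for p in[(252,172.5),(405.5,186)]:print(atz(c,p,.096).round(4))
for f,n in(('top1.png','top'),('w1.png','wrist')):
    h=cv2.cvtColor(cv2.imread('pics/'+f),cv2.COLOR_BGR2HSV);m=cv2.inRange(h,(0,130,50),(18,255,255))
    k,l,s,ce=cv2.connectedComponentsWithStats(m)
    for i in range(1,k):
        if s[i,4]>12:print(f,ce[i].round(),s[i,4],atz(calibration(n),ce[i],.048).round(3))
```

```text
[[ 70 101 120 127 128 127 127 126 121 106  75]
 [ 98 120 128 127 127 127 128 129 129 123 102]
 [117 127 127 127 128 128 129 129 128 126 111]
 [122 128 128 127 128 128 129 129 129 127 117]
 [123 127 126 128 128 128 128 128 127 126 122]
 [120 126 127 128 129 128 128 127 127 126 123]
 [119 126 127 128 128 128 127 127 128 127 117]
 [114 125 128 128 128 127 126 127 127 123 107]
 [ 95 117 126 127 126 126 128 126 124 114  88]
 [ 66  95 114 121 125 126 126 123 112  90  60]]
[ 0.4339 -0.2024  0.096 ]
[ 0.6297 -0.22    0.096 ]
top1.png [177. 155.] 19 [0.623 0.252 0.048]
top1.png [323. 158.] 69 [ 0.621 -0.203  0.048]
top1.png [ 95. 178.] 571 [0.548 0.499 0.048]
top1.png [163. 177.] 37 [0.554 0.292 0.048]
top1.png [175. 183.] 22 [0.537 0.256 0.048]
top1.png [318. 218.] 43 [ 0.432 -0.183  0.048]
w1.png [253. 154.] 161 [ 0.435 -0.185  0.048]
w1.png [380. 173.] 731 [ 0.617 -0.213  0.048]
```

To row units: 245 mm / 500 = 0.49, 225 mm / 500 = 0.45.

play_rows:
  series: "75 -0.004 -0.016 0.1 0;75 -0.004 -0.016 0.2 0;75 -0.004 -0.016 0.3 0;75 -0.004 -0.016 0.38 0;75 -0.004 -0.016 0.45 0;75 -0.004 -0.016 0.49 0;75 -0.004 -0.016 0.49 0;75 -0.004 -0.016 0.49 0;35 -0.004 -0.016 0.49 0;35 -0.004 -0.016 0.49 0"
  newtons: 30

```text
time: 3.6
tcp_pos: [0.4342, -0.2052, 0.0725]
eef_rot: [0.707, 0.707, 0.0, 0.001]
contact_force: [1.7, 0.4, 1.8]
finger_gap: 0.0474
grasp_force: 1.3
```

To row units: -130 mm / 500 = -0.26, -80 mm / 500 = -0.16.

play_rows:
  series: "35 0 0 0 0;35 0 0 0 0;35 0 0 0 0;35 0 0 -0.02 0;35 0 0 -0.06 0;35 0 0 -0.16 0;35 0 0 -0.26 0;35 0 0 -0.26 0;35 0 0 -0.26 0;35 0 0 -0.26 0"

```text
time: 4.6
tcp_pos: [0.4327, -0.2041, 0.2001]
eef_rot: [0.707, 0.708, -0.0, -0.001]
contact_force: [0.0, 0.2, -2.2]
finger_gap: 0.0439
grasp_force: 31.0
```

To row units: 204 mm / 500 = 0.408, 127 mm / 500 = 0.254.

play_rows:
  series: "35 0.08 0.05 -0.08 0;35 0.16 0.1 -0.16 0;35 0.24 0.15 -0.16 0;35 0.32 0.2 -0.16 0;35 0.408 0.254 -0.16 0;35 0.408 0.254 -0.16 0;35 0.408 0.254 -0.16 0;35 0.408 0.254 -0.16 0;35 0.408 0.254 -0.16 0;35 0.408 0.254 -0.16 0"

```text
time: 5.6
tcp_pos: [0.5599, -0.0016, 0.2811]
eef_rot: [0.707, 0.707, -0.0, -0.0]
contact_force: [0.1, 0.1, -1.6]
finger_gap: 0.0437
grasp_force: 31.5
```

Run:
```python
from h import *
st()
im=save('wrist','w2.png');c=calibration('wrist')
for l,z in[('cradle1',.045),('keeper',.28),('bolt_knob',.075),('bolt_tip',.045),('rack',0)]:
    print(l,[(np.round(r['position'],1).tolist(),round(r['p'],2),atz(c,r['position'],z).round(3).tolist()) for r in finder.place_of('wrist',l)[:5]])
```

```text
t 5.6 tcp [ 0.5599 -0.0016  0.2811] yaw 89.99 zax [-0. -0. -1.] F [ 0.1  0.1 -1.6] gap 0.0437 gf 31.5
cradle1 [([265.0, 43.6], 0.63, [0.569, 0.148, 0.045])]
keeper []
bolt_knob [([192.8, 142.5], 0.73, [0.484, 0.038, 0.075])]
bolt_tip [([261.6, 140.1], 0.85, [0.565, 0.038, 0.045])]
rack [([261.2, 53.6], 0.68, [0.565, 0.147, 0.0]), ([260.7, 143.2], 0.41, [0.565, 0.03, 0.0])]
```

View pics/w2.png

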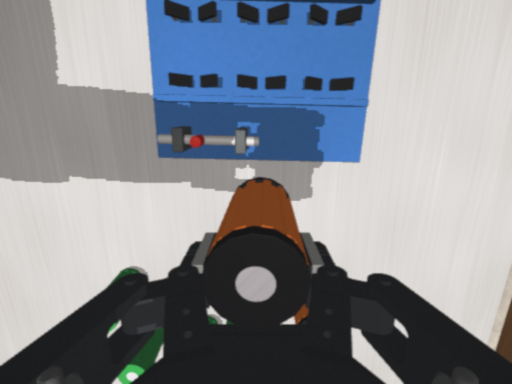

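The wrist view shows the roller held upright and the rack ahead of it. The knob is at (196,141), the plate's front edge runs from (156,157) to (361,162), and the rail is at row about 102. I'll fit the rack pose from these.

Run:
```python
from h import *
from scipy.optimize import least_squares
c=calibration('wrist');im=cv2.imread('pics/w2.png')
obs=[((156.5,157.5),(-.145,-.125,.01)),((361,162.5),(.145,-.125,.01)),
 ((194.5,81),(-.084,-.038,.03)),((261,82.5),(0,-.038,.03)),((327.5,84),(.084,-.038,.03)),
 ((191,12),(-.084,.038,.03)),((262.5,14),(0,.038,.03)),((333.5,16),(.084,.038,.03))]
def W(p,X):
    ca,sa=np.cos(p[2]),np.sin(p[2]);return np.array([p[0]+ca*X[0]-sa*X[1],p[1]+sa*X[0]+ca*X[1],X[2]])
f=lambda p:np.concatenate([proj(c,W(p,X))-u for u,X in obs])
r=least_squares(f,[.56,.14,0],loss='soft_l1');print(r.x,np.degrees(r.x[2]));print(r.fun.reshape(-1,2).round(1))
p=r.x;k=atz(c,(196,141),.07);ca,sa=np.cos(p[2]),np.sin(p[2]);d=k[:2]-p[:2];print('knob rack',ca*d[0]+sa*d[1],-sa*d[0]+ca*d[1])
np.save('rack.npy',p)
o=im.copy()
def ln(a,b):
    q=[tuple(int(v) for v in proj(c,W(p,X))) for X in(a,b)];cv2.line(o,q[0],q[1],(255,255,255),1)
for z,y in((.01,-.125),(.039,-.064),(.039,-.056),(.039,.056)):ln((-.145,y,z),(.145,y,z))
for x in(-.084,0,.084):
  for y in(-.045,-.031,.031):
    ln((x-.03,y,.04),(x+.03,y,.04))
ln((-.145,-.125,.01),(-.145,.125,.01));ln((.145,-.125,.01),(.145,.125,.01))
cv2.imwrite('pics/fit.png',cv2.resize(o[0:180,130:400],None,fx=2.9,fy=2.9,interpolation=2))
```

```text
[ 0.56526288  0.1458653  -0.0207902 ] -1.1911907115217002
[[-0.  -8.8]
 [ 0.1 -9.3]
 [-0.6  0.8]
 [-0.1  0.9]
 [ 0.1  1. ]
 [ 0.1  0.1]
 [ 0.1 -0.1]
 [ 0.3 -0.2]]
knob rack -0.07566395797251811 -0.10728080464458083
```

View pics/fit.png

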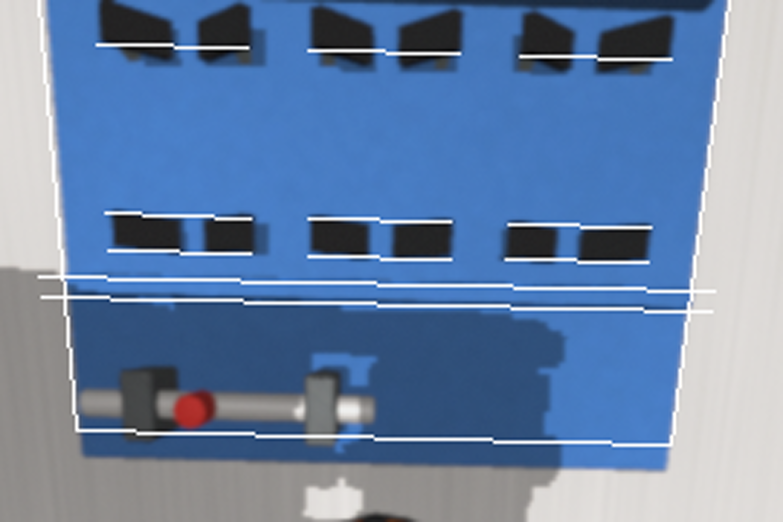

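To row units: 186 mm / 500 = 0.372, 170 mm / 500 = 0.34, 1.2 degrees / 360 = 0.0033.

play_rows:
  series: "35 0.04 0.08 0 0.0033;35 0.08 0.16 0 0.0033;35 0.106 0.176 0.04 0.0033;35 0.106 0.176 0.12 0.0033;35 0.106 0.176 0.2 0.0033;35 0.106 0.176 0.26 0.0033;35 0.106 0.176 0.3 0.0033;35 0.106 0.176 0.34 0.0033;35 0.106 0.176 0.372 0.0033;35 0.106 0.176 0.372 0.0033"

```text
time: 6.9
tcp_pos: [0.6472, 0.0524, 0.0931]
eef_rot: [0.714, 0.7, -0.001, -0.001]
contact_force: [-0.5, -3.0, -3.8]
finger_gap: 0.0433
grasp_force: 30.8
```

To row units: 59 mm / 500 = 0.118, 53 mm / 500 = 0.106.

play_rows:
  series: "35 0.012 0 -0.002 0;35 0.026 0 -0.008 0;35 0.038 0 -0.012 0;35 0.052 0 -0.012 0;35 0.066 0 -0.012 0;35 0.08 0 -0.01 0;35 0.094 0 -0.006 0;35 0.106 0 0 0;35 0.118 0 0.008 0;35 0.118 0 0.008 0"
  newtons: 20

```text
time: 7.9
tcp_pos: [0.6504, 0.1127, 0.0931]
eef_rot: [0.714, 0.7, 0.001, 0.001]
contact_force: [0.3, -0.6, 3.9]
finger_gap: 0.0434
grasp_force: 24.4
```

Run:
```python
from h import *
st()
a=save('wrist','w3.png');b=save('side','s3.png')
c=np.hstack([cv2.resize(a,(400,300)),cv2.resize(b[100:280,130:370],(400,300))]);cv2.imwrite('pics/c3.png',cv2.cvtColor(c,4))
```

```text
t 7.9 tcp [0.6504 0.1127 0.0931] yaw 88.93 zax [ 0.003  0.001 -1.   ] F [ 0.3 -0.6  3.9] gap 0.0434 gf 24.4
```

View pics/c3.png

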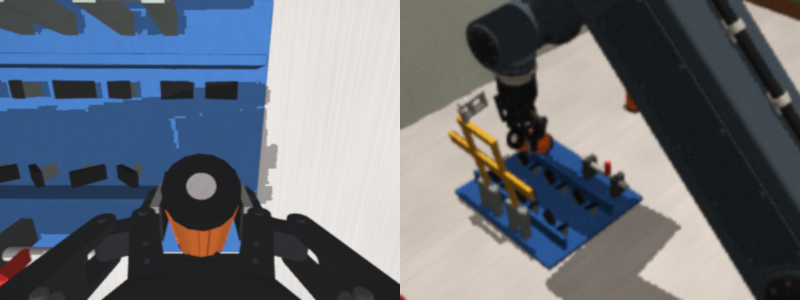

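The roller is pivoting as planned: its top end now leans toward +y (crop 200,185). I'll continue to about 88°, then lift.

To row units: -30 mm / 500 = -0.06, -20 mm / 500 = -0.04.

play_rows:
  series: "35 0.008 0 0.006 0;35 0.016 0 0.012 0;35 0.022 0 0.02 0;35 0.028 0 0.028 0;35 0.032 0 0.036 0;35 0.034 0 0.04 0;35 0.034 0 0.04 0;35 0.034 0 0 0;35 0.034 0 -0.04 0;35 0.034 0 -0.06 0"

```text
time: 9.0
tcp_pos: [0.6499, 0.1285, 0.1226]
eef_rot: [0.714, 0.7, 0.0, 0.0]
contact_force: [0.8, -0.3, -2.1]
finger_gap: 0.0433
grasp_force: 22.4
```

Run:
```python
from h import *
st()
a=save('wrist','w4.png');b=save('side','s4.png')
c=np.hstack([cv2.resize(a,(400,300)),cv2.resize(b[120:240,170:330],(400,300))]);cv2.imwrite('pics/c4.png',cv2.cvtColor(c,4))
```

```text
t 9.0 tcp [0.6499 0.1285 0.1226] yaw 88.86 zax [ 0.001  0.    -1.   ] F [ 0.8 -0.3 -2.1] gap 0.0433 gf 22.4
```

View pics/c4.png

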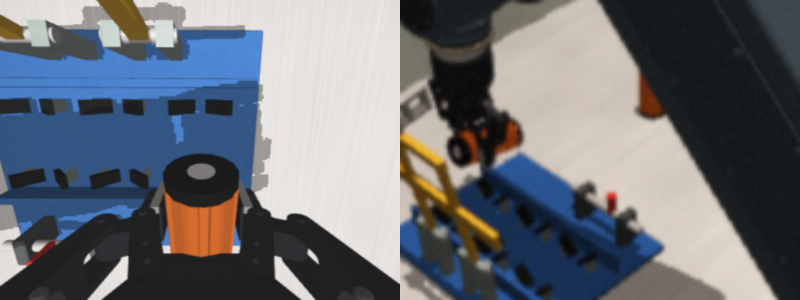

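The roller is horizontal along the rack's y. I'll carry it over the middle cradle and start lowering.

To row units: -85 mm / 500 = -0.17, -60 mm / 500 = -0.12.

play_rows:
  series: "35 0.02 -0.06 0 0;35 0.044 -0.12 0 0;35 0.066 -0.17 0 0;35 0.066 -0.17 0 0;35 0.066 -0.17 0.04 0;35 0.066 -0.17 0.08 0;35 0.066 -0.17 0.1 0;35 0.066 -0.17 0.112 0;35 0.066 -0.17 0.12 0;35 0.066 -0.17 0.12 0"

```text
time: 10.1
tcp_pos: [0.5652, 0.1631, 0.0608]
eef_rot: [0.714, 0.7, -0.0, -0.0]
contact_force: [-0.8, -0.1, -2.0]
finger_gap: 0.0434
grasp_force: 22.5
```

To row units: 12 mm / 500 = 0.024, 11 mm / 500 = 0.022.

play_rows:
  series: "35 0 0 0.004 0;35 0 0 0.008 0;35 0 0 0.012 0;35 0 0 0.016 0;35 0 0 0.02 0;35 0 0 0.022 0;35 0 0 0.024 0;35 0 0 0.024 0;35 0 0 0.024 0;35 0 0 0.024 0"

```text
time: 11.1
tcp_pos: [0.5655, 0.1634, 0.0493]
eef_rot: [0.714, 0.7, 0.0, 0.0]
contact_force: [1.4, 4.3, 2.9]
finger_gap: 0.0436
grasp_force: 22.8
```

To row units: -210 mm / 500 = -0.42, -160 mm / 500 = -0.32.

play_rows:
  series: "50 0 0 0 0;60 0 0 0 0;66 0 0 0 0;66 0 0 0 0;66 0 0 -0.04 0;66 0 0 -0.12 0;66 0 0 -0.22 0;66 -0.08 0 -0.32 0;66 -0.18 0 -0.42 0;66 -0.18 0 -0.42 0"

```text
time: 12.1
tcp_pos: [0.5638, 0.0717, 0.262]
eef_rot: [0.714, 0.7, 0.001, 0.001]
contact_force: [1.0, 0.1, -0.6]
finger_gap: 0.0661
grasp_force: 0.0
```

Run:
```python
from h import *
st()
a=save('wrist','w5.png');b=save('side','s5.png')
c=np.hstack([cv2.resize(a,(400,300)),cv2.resize(b[120:240,170:330],(400,300))]);cv2.imwrite('pics/c5.png',cv2.cvtColor(c,4))
rollers('top')
save('top','top5.png')
h=cv2.cvtColor(cv2.imread('pics/top5.png'),cv2.COLOR_BGR2HSV);m=cv2.inRange(h,(0,130,50),(18,255,255))
k,l,s,ce=cv2.connectedComponentsWithStats(m)
for i in range(1,k):
    if s[i,4]>12:print(ce[i].round(),s[i,4],atz(calibration('top'),ce[i],.048).round(3))
```

```text
t 12.1 tcp [0.5638 0.0717 0.262 ] yaw 88.87 zax [ 0.003 -0.    -1.   ] F [ 1.   0.1 -0.6] gap 0.0661 gf 0.0
top [354. 207.] 0.71 [ 0.467 -0.295  0.048]
top [336. 184.] 0.66 [ 0.539 -0.241  0.048]
top [352. 236.] 0.62 [ 0.381 -0.287  0.048]
top [322. 244.] 0.6 [ 0.355 -0.193  0.048]
top [328. 153.] 0.58 [ 0.637 -0.217  0.048]
[91. 78.] 17 [0.871 0.536 0.048]
[167. 152.] 13 [0.635 0.284 0.048]
[176. 155.] 26 [0.624 0.254 0.048]
[323. 158.] 63 [ 0.621 -0.203  0.048]
[ 95. 178.] 571 [0.549 0.499 0.048]
[160. 177.] 35 [0.555 0.302 0.048]
[175. 183.] 30 [0.535 0.256 0.048]
```

View pics/c5.png

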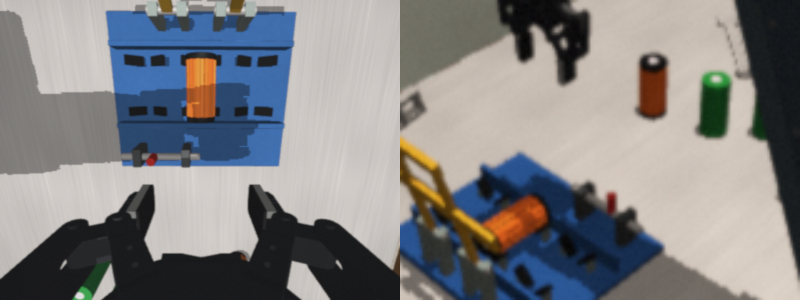

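The first roller is seated in the middle cradle. Next is the second orange roller, so I'll move above it and re-measure.

To row units: -288 mm / 500 = -0.576, -250 mm / 500 = -0.5.

play_rows:
  series: "75 -0.1 0.02 -0.06 0;75 -0.2 0.05 -0.08 0;75 -0.3 0.08 -0.08 0;75 -0.4 0.11 -0.08 0;75 -0.5 0.13 -0.08 0;75 -0.576 0.146 -0.08 0;75 -0.576 0.146 -0.08 0;75 -0.576 0.146 -0.08 0;75 -0.576 0.146 -0.08 0;75 -0.576 0.146 -0.08 0"

```text
time: 13.35
tcp_pos: [0.6311, -0.2142, 0.299]
eef_rot: [0.713, 0.701, -0.0, -0.0]
contact_force: [-0.2, 0.5, -0.1]
finger_gap: 0.0751
grasp_force: 0.0
```

Run:
```python
from h import *
st()
im=save('wrist','w6.png');c=calibration('wrist')
rollers('wrist');rollers('top')
h=cv2.cvtColor(im,cv2.COLOR_RGB2HSV);m=cv2.inRange(h,(0,130,50),(18,255,255))
k,l,s,ce=cv2.connectedComponentsWithStats(m)
for i in range(1,k):
    if s[i,4]>40:print(ce[i].round(),s[i])
i=1+np.argmax(s[1:,4]);x,y=ce[i].astype(int)
g=im.min(2);sub=(g[y-5:y+45,x-30:x+31]>90).astype(np.uint8)
k,l,s,ce=cv2.connectedComponentsWithStats(sub)
for j in range(1,k):
    if 30<s[j,4]<400:
        q=ce[j]+[x-30,y-5];print('dot',q.round(1),s[j,4],atz(c,q,.096).round(4))
```

```text
t 13.35 tcp [ 0.6311 -0.2142  0.299 ] yaw 89.0 zax [-0.001  0.    -1.   ] F [-0.2  0.5 -0.1] gap 0.0751 gf 0.0
wrist [262. 166.] 0.93 [ 0.638 -0.211  0.048]
wrist [ 50. 155.] 0.83 [ 0.352 -0.191  0.048]
wrist [ 87. 221.] 0.6 [ 0.383 -0.286  0.048]
top [214. 173.] 0.69 [0.568 0.135 0.048]
top [330. 154.] 0.68 [ 0.633 -0.223  0.048]
top [244. 201.] 0.66 [0.483 0.043 0.048]
[259. 155.] [246 149  28  17 192]
[504. 303.] [491 250  21  89 883]
```

To row units: 226 mm / 500 = 0.452, 210 mm / 500 = 0.42.

play_rows:
  series: "75 0 0.008 0.1 0;75 0 0.008 0.2 0;75 0 0.008 0.3 0;75 0 0.008 0.37 0;75 0 0.008 0.42 0;75 0 0.008 0.452 0;75 0 0.008 0.452 0;75 0 0.008 0.452 0;35 0 0.008 0.452 0;35 0 0.008 0.452 0"
  newtons: 30

```text
time: 14.6
tcp_pos: [0.6356, -0.2163, 0.0748]
eef_rot: [0.714, 0.7, 0.0, 0.001]
contact_force: [-0.3, 0.4, -0.6]
finger_gap: 0.0472
grasp_force: 0.0
```

To row units: 100 mm / 500 = 0.2, -70 mm / 500 = -0.14.

play_rows:
  series: "35 0 0 0 0;35 0 0 0 0;35 0 0 0 0;35 0 0 -0.02 0;35 0 0 -0.06 0;35 0 0 -0.14 0;35 0.04 0 -0.14 0;35 0.12 0 -0.14 0;35 0.2 0 -0.14 0;35 0.2 0 -0.14 0"

```text
time: 15.6
tcp_pos: [0.6366, -0.1114, 0.1432]
eef_rot: [0.713, 0.701, 0.0, -0.001]
contact_force: [1.0, -0.8, -1.9]
finger_gap: 0.0436
grasp_force: 31.2
```

Run:
```python
from h import *
s,r=st()
p=np.load('rack.npy');p[1]=.145;ca,sa=np.cos(p[2]),np.sin(p[2])
T=np.array([p[0]+ca*.084+sa*.092,p[1]+sa*.084-ca*.092,.0945])
print(T,'tool delta',(r.T@(T-s['tcp_pos'])*1000).round(1))
```

```text
t 15.6 tcp [ 0.6366 -0.1114  0.1432] yaw 89.09 zax [-0.001  0.001 -1.   ] F [ 1.  -0.8 -1.9] gap 0.0436 gf 31.2
[0.64733216 0.05127363 0.0945    ] tool delta [162.7   8.2  48.9]
```

To row units: 163 mm / 500 = 0.326, 120 mm / 500 = 0.24.

play_rows:
  series: "35 0.08 0.016 -0.02 0;35 0.16 0.016 -0.02 0;35 0.24 0.016 -0.02 0;35 0.3 0.016 0 0;35 0.326 0.016 0.03 0;35 0.326 0.016 0.06 0;35 0.326 0.016 0.084 0;35 0.326 0.016 0.096 0;35 0.326 0.016 0.096 0;35 0.326 0.016 0.096 0"

```text
time: 16.6
tcp_pos: [0.6484, 0.0458, 0.0956]
eef_rot: [0.714, 0.7, 0.0, 0.0]
contact_force: [0.0, -0.2, -1.5]
finger_gap: 0.0433
grasp_force: 31.1
```

To row units: 59 mm / 500 = 0.118, 53 mm / 500 = 0.106.

play_rows:
  series: "35 0.012 0 -0.002 0;35 0.026 0 -0.008 0;35 0.038 0 -0.012 0;35 0.052 0 -0.012 0;35 0.066 0 -0.012 0;35 0.08 0 -0.01 0;35 0.094 0 -0.006 0;35 0.106 0 0 0;35 0.118 0 0.008 0;35 0.118 0 0.008 0"
  newtons: 20

```text
time: 17.6
tcp_pos: [0.6504, 0.1067, 0.0928]
eef_rot: [0.714, 0.701, 0.001, 0.001]
contact_force: [0.4, -1.9, 3.6]
finger_gap: 0.0433
grasp_force: 31.1
```

To row units: -30 mm / 500 = -0.06, -20 mm / 500 = -0.04.

play_rows:
  series: "35 0.008 0 0.006 0;35 0.016 0 0.012 0;35 0.022 0 0.02 0;35 0.028 0 0.028 0;35 0.032 0 0.036 0;35 0.034 0 0.04 0;35 0.034 0 0.04 0;35 0.034 0 0 0;35 0.034 0 -0.04 0;35 0.034 0 -0.06 0"

```text
time: 18.6
tcp_pos: [0.6502, 0.1234, 0.1232]
eef_rot: [0.714, 0.7, 0.001, 0.0]
contact_force: [0.3, -0.5, -2.1]
finger_gap: 0.0435
grasp_force: 27.0
```

Run:
```python
from h import *
s,r=st()
a=save('wrist','w7.png');b=save('side','s7.png')
c=np.hstack([cv2.resize(a,(400,300)),cv2.resize(b[120:240,170:330],(400,300))]);cv2.imwrite('pics/c7.png',cv2.cvtColor(c,4))
p=np.load('rack.npy');p[1]=.145;ca,sa=np.cos(p[2]),np.sin(p[2])
T=np.array([p[0]+ca*.084-sa*.018,p[1]+sa*.084+ca*.018,.0493])
print(T,'tool delta',(r.T@(T-s['tcp_pos'])*1000).round(1))
```

```text
t 18.6 tcp [0.6502 0.1234 0.1232] yaw 88.89 zax [ 0.002  0.001 -1.   ] F [ 0.3 -0.5 -2.1] gap 0.0435 gf 27.0
[0.64961892 0.16124986 0.0493    ] tool delta [37.8 -1.4 74. ]
```

View pics/c7.png

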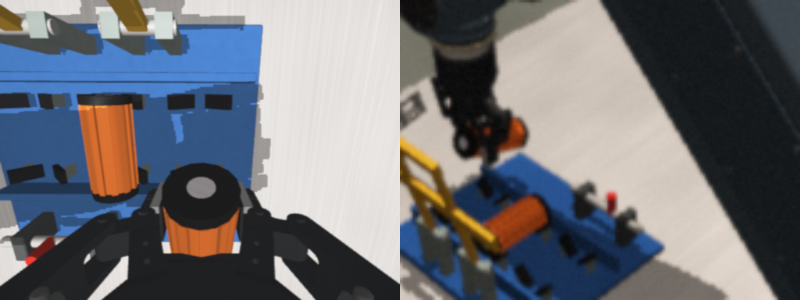

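The second roller is held along y, with its +y end slightly high. It will level as it's lowered into the far cradle.

To row units: 61 mm / 500 = 0.122, 57 mm / 500 = 0.114.

play_rows:
  series: "35 0.024 -0.002 0 0;35 0.05 -0.002 0 0;35 0.076 -0.002 0 0;35 0.076 -0.002 0.04 0;35 0.076 -0.002 0.07 0;35 0.076 -0.002 0.09 0;35 0.076 -0.002 0.104 0;35 0.076 -0.002 0.114 0;35 0.076 -0.002 0.122 0;35 0.076 -0.002 0.122 0"

```text
time: 19.7
tcp_pos: [0.6497, 0.1606, 0.0606]
eef_rot: [0.714, 0.7, 0.0, 0.0]
contact_force: [-0.4, -1.3, 2.2]
finger_gap: 0.0436
grasp_force: 27.1
```

To row units: 13 mm / 500 = 0.026, 12 mm / 500 = 0.024.

play_rows:
  series: "35 0 0 0.004 0;35 0 0 0.008 0;35 0 0 0.012 0;35 0 0 0.016 0;35 0 0 0.02 0;35 0 0 0.022 0;35 0 0 0.024 0;35 0 0 0.026 0;35 0 0 0.026 0;35 0 0 0.026 0"

```text
time: 20.7
tcp_pos: [0.6497, 0.1613, 0.0476]
eef_rot: [0.714, 0.7, 0.001, 0.0]
contact_force: [-0.9, 6.5, 4.8]
finger_gap: 0.0433
grasp_force: 26.8
```

To row units: -210 mm / 500 = -0.42, -160 mm / 500 = -0.32.

play_rows:
  series: "50 0 0 0 0;60 0 0 0 0;64 0 0 0 0;64 0 0 0 0;64 0 0 -0.04 0;64 0 0 -0.12 0;64 0 0 -0.22 0;64 -0.08 -0.06 -0.32 0;64 -0.18 -0.12 -0.42 0;64 -0.18 -0.16 -0.42 0"

```text
time: 21.7
tcp_pos: [0.5732, 0.0751, 0.2546]
eef_rot: [0.714, 0.7, 0.001, 0.001]
contact_force: [1.1, -0.4, 0.8]
finger_gap: 0.064
grasp_force: 0.0
```

Run:
```python
from h import *
s,r=st()
a=save('wrist','w8.png');b=save('side','s8.png')
c=np.hstack([cv2.resize(a,(400,300)),cv2.resize(b[120:240,140:300],(400,300))]);cv2.imwrite('pics/c8.png',cv2.cvtColor(c,4))
for cam in('top','side'):
    im=save(cam,cam+'8.png')
    h=cv2.cvtColor(im,cv2.COLOR_RGB2HSV);m=cv2.inRange(h,(0,130,50),(16,255,255))
    k,l,q,ce=cv2.connectedComponentsWithStats(m)
    for i in range(1,k):
        if q[i,4]>20:print(cam,ce[i].round(),q[i,4],atz(calibration(cam),ce[i],.048).round(3))
    print('keeper',[(np.round(x['position'],1).tolist(),round(x['p'],2)) for x in finder.place_of(cam,'keeper')[:2]],'bar',[(np.round(x['position'],1).tolist(),round(x['p'],2)) for x in finder.place_of(cam,'front_bar')[:2]])
```

```text
t 21.7 tcp [0.5732 0.0751 0.2546] yaw 88.87 zax [ 0.002 -0.    -1.   ] F [ 1.1 -0.4  0.8] gap 0.064 gf 0.0
top [209. 150.] 38 [0.642 0.153 0.048]
top [ 95. 178.] 572 [0.548 0.499 0.048]
keeper [([159.1, 147.4], 0.6)] bar [([152.9, 159.5], 0.91)]
side [450.  70.] 1732 [ 0.439 -1.477  0.048]
side [495.  88.] 1350 [ 0.182 -1.4    0.048]
side [404. 118.] 76 [ 0.378 -0.813  0.048]
side [486. 138.] 474 [ 0.057 -0.879  0.048]
side [201. 196.] 280 [0.646 0.134 0.048]
side [217. 208.] 321 [0.563 0.14  0.048]
side [118. 289.] 723 [0.524 0.528 0.048]
keeper [([172.2, 161.3], 0.71)] bar [([172.7, 179.2], 0.59)]
```

View pics/c8.png

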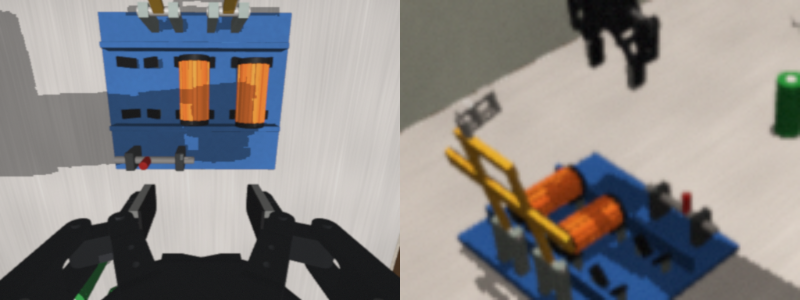

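Both rollers are seated in the middle and far cradles, and no other orange roller is on the counter. The frame is at about 1.79 rad. I'll go high over it, fingers closed, to its hinge side.

To row units: 235 mm / 500 = 0.47, 180 mm / 500 = 0.36.

play_rows:
  series: "0 0 0 -0.1 0;0 0 0 -0.2 0;0 0 0 -0.3 0;0 0.06 -0.02 -0.34 0;0 0.16 -0.042 -0.34 0;0 0.26 -0.042 -0.34 0;0 0.36 -0.042 -0.34 0;0 0.47 -0.042 -0.34 0;0 0.47 -0.042 -0.34 0;0 0.47 -0.042 -0.34 0"

```text
time: 23.1
tcp_pos: [0.5567, 0.3135, 0.4212]
eef_rot: [0.713, 0.701, -0.001, -0.0]
contact_force: [-0.1, -0.7, 0.0]
finger_gap: -0.0001
grasp_force: 0.0
```

To row units: 162 mm / 500 = 0.324, 145 mm / 500 = 0.29.

play_rows:
  series: "0 0 0 0.08 0;0 0 0 0.16 0;0 0 0 0.24 0;0 0 0 0.29 0;0 0 0 0.324 0;0 0 0 0.324 0;0 0 0 0.324 0;0 0 0 0.324 0;0 0 0 0.324 0;0 0 0 0.324 0"

```text
time: 24.1
tcp_pos: [0.557, 0.3118, 0.2616]
eef_rot: [0.714, 0.7, 0.001, 0.0]
contact_force: [0.4, 0.4, -0.1]
finger_gap: -0.0
grasp_force: 0.0
```

Run:
```python
from h import *
s,r=st()
a=save('wrist','w9.png');b=save('side','s9.png')
c=np.hstack([cv2.resize(a,(400,300)),cv2.resize(b[100:250,100:300],(400,300))]);cv2.imwrite('pics/c9.png',cv2.cvtColor(c,4))
p=np.load('rack.npy');p[1]=.145;ca,sa=np.cos(p[2]),np.sin(p[2]);d=s['tcp_pos'][:2]-p[:2];print('rack xy',ca*d[0]+sa*d[1],-sa*d[0]+ca*d[1])
```

```text
t 24.1 tcp [0.557  0.3118 0.2616] yaw 88.88 zax [ 0.001  0.    -1.   ] F [ 0.4  0.4 -0.1] gap -0.0 gf 0.0
rack xy -0.01171012392538791 0.16663241141318885
```

View pics/c9.png

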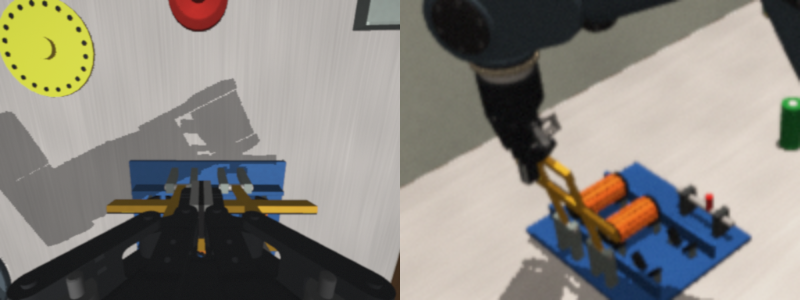

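The closed fingers stand on the hinge side of the bar, between the arms. I'll sweep the frame down along its arc.

To row units: -150 mm / 500 = -0.3, -134 mm / 500 = -0.268.

play_rows:
  series: "0 -0.028 0 -0.004 0;0 -0.048 0 -0.008 0;0 -0.084 0 -0.014 0;0 -0.122 0 -0.016 0;0 -0.158 0 -0.016 0;0 -0.196 0 -0.01 0;0 -0.232 0 -0.002 0;0 -0.268 0 0.012 0;0 -0.3 0 0.028 0;0 -0.3 0 0.028 0"

```text
time: 25.2
tcp_pos: [0.5535, 0.1596, 0.2454]
eef_rot: [0.715, 0.7, -0.001, -0.0]
contact_force: [0.2, 0.1, 0.2]
finger_gap: 0.0002
grasp_force: 0.0
```

Run:
```python
from h import *
s,r=st()
b=save('side','s10.png');a=grab_frame('top')
c=np.hstack([cv2.resize(a[120:240,130:290],(400,300)),cv2.resize(b[100:250,100:300],(400,300))]);cv2.imwrite('pics/c10.png',cv2.cvtColor(c,4))
p=np.load('rack.npy');p[1]=.145;ca,sa=np.cos(p[2]),np.sin(p[2]);d=s['tcp_pos'][:2]-p[:2];print('rack xy',ca*d[0]+sa*d[1],-sa*d[0]+ca*d[1])
```

```text
t 25.2 tcp [0.5535 0.1596 0.2454] yaw 88.78 zax [-0.002 -0.001 -1.   ] F [0.2 0.1 0.2] gap 0.0002 gf 0.0
rack xy -0.012081720531272228 0.014385328845100335
```

View pics/c10.png

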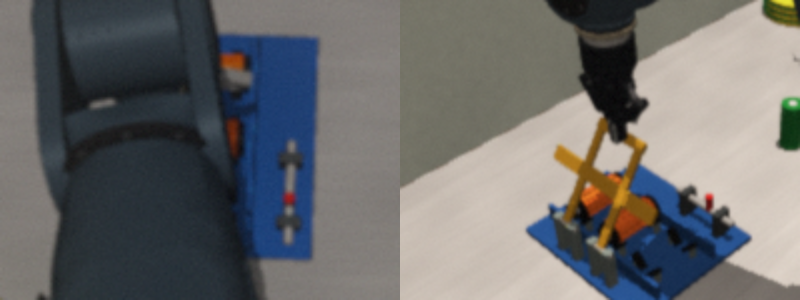

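The frame is about halfway down. I'll continue along the arc.

play_rows:
  series: "0 -0.028 0 0.016 0;0 -0.056 0 0.04 0;0 -0.08 0 0.064 0;0 -0.102 0 0.09 0;0 -0.12 0 0.12 0;0 -0.138 0 0.15 0;0 -0.152 0 0.18 0;0 -0.16 0 0.214 0;0 -0.17 0 0.246 0;0 -0.17 0 0.246 0"

```text
time: 26.3
tcp_pos: [0.5508, 0.0757, 0.1212]
eef_rot: [0.714, 0.7, -0.002, -0.001]
contact_force: [-0.4, -0.5, 0.4]
finger_gap: -0.0003
grasp_force: 0.0
```

To row units: 18 mm / 500 = 0.036, 17 mm / 500 = 0.034.

play_rows:
  series: "0 -0.002 0 0.008 0;0 -0.004 0 0.016 0;0 -0.006 0 0.024 0;0 -0.006 0 0.028 0;0 -0.006 0 0.032 0;0 -0.006 0 0.034 0;0 -0.006 0 0.036 0;0 -0.006 0 0.036 0;0 -0.006 0 0.036 0;0 -0.006 0 0.036 0"

```text
time: 27.3
tcp_pos: [0.5522, 0.0739, 0.1059]
eef_rot: [0.714, 0.7, 0.0, 0.0]
contact_force: [-0.7, 0.3, 0.1]
finger_gap: 0.0002
grasp_force: 0.0
```

To row units: 3 mm / 500 = 0.006, 2 mm / 500 = 0.004.

play_rows:
  series: "0 0 0 0.002 0;0 0 0 0.002 0;0 0 0 0.004 0;0 0 0 0.004 0;0 0 0 0.006 0;0 0 0 0.006 0;0 0 0 0.006 0;0 0 0 0.006 0;0 0 0 0.006 0;0 0 0 0.006 0"

```text
time: 28.3
tcp_pos: [0.5525, 0.0739, 0.1048]
eef_rot: [0.714, 0.7, 0.0, 0.0]
contact_force: [-8.5, -0.4, 24.8]
finger_gap: 0.0001
grasp_force: 12.5
```

The stop is felt at about 25 N, so the frame is down. I'll lift clear and move behind the knob.

To row units: -98 mm / 500 = -0.196, -90 mm / 500 = -0.18.

play_rows:
  series: "0 0 0 -0.04 0;0 0 0 -0.12 0;0 0 0 -0.18 0;0 -0.03 -0.06 -0.18 0;0 -0.06 -0.14 -0.18 0;0 -0.078 -0.196 -0.18 0;0 -0.078 -0.196 -0.18 0;0 -0.078 -0.196 -0.18 0;0 -0.078 -0.196 -0.18 0;0 -0.078 -0.196 -0.18 0"

```text
time: 29.3
tcp_pos: [0.4542, 0.037, 0.1927]
eef_rot: [0.714, 0.7, 0.0, 0.0]
contact_force: [-0.0, -0.3, -0.9]
finger_gap: 0.0002
grasp_force: 0.0
```

Run:
```python
from h import *
s,r=st()
a=save('wrist','w11.png');c=calibration('wrist')
p=np.load('rack.npy');p[1]=.145;ca,sa=np.cos(p[2]),np.sin(p[2])
R=lambda X:(lambda d:np.array([ca*d[0]+sa*d[1],-sa*d[0]+ca*d[1]])*1000)(np.array(X[:2])-p[:2])
print('tcp rack',R(s['tcp_pos']).round(1))
h=cv2.cvtColor(a,cv2.COLOR_RGB2HSV);m=cv2.inRange(h,(0,150,60),(6,255,255))|cv2.inRange(h,(172,150,60),(180,255,255))
k,l,q,ce=cv2.connectedComponentsWithStats(m)
for i in range(1,k):
    if q[i,4]>20:print('red',ce[i].round(1),q[i],R(atz(c,ce[i],.07)).round(1))
for lab,z in(('bolt_knob',.075),('keeper',.045),('front_bar',.08),('bolt_tip',.045)):
    print(lab,[(round(x['p'],2),np.round(x['position']),R(atz(c,x['position'],z)).round(1)) for x in finder.place_of('wrist',lab)[:2]])
b=save('side','s11.png')
cc=np.hstack([cv2.resize(a,(400,300)),cv2.resize(b[120:255,120:300],(400,300))]);cv2.imwrite('pics/c11.png',cv2.cvtColor(cc,4))
```

```text
t 29.3 tcp [0.4542 0.037  0.1927] yaw 88.9 zax [ 0.  0. -1.] F [-0.  -0.3 -0.9] gap 0.0002 gf 0.0
tcp rack [-108.8 -110.3]
red [291.6 190.6] [285 181  16  20 225] [ -77.9 -105.8]
bolt_knob [(0.59, array([291., 189.]), array([ -79.2, -103.2]))]
keeper [(0.72, array([393., 187.]), array([  26.6, -108.3]))]
front_bar [(0.75, array([386., 161.]), array([ -0.6, -76.8]))]
bolt_tip [(0.73, array([364., 188.]), array([  -2.2, -109.8]))]
```

View pics/c11.png

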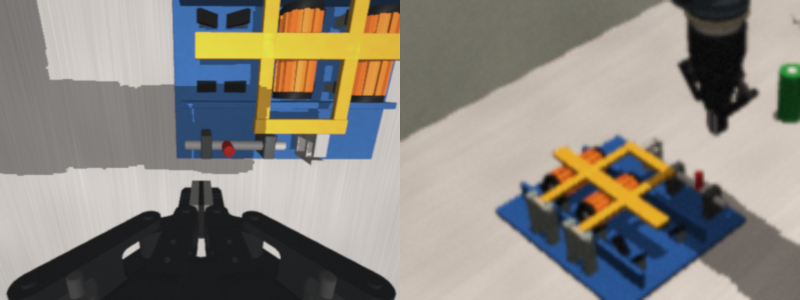

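The frame is down with the keeper at (26.6,-108), in line with the bolt. I'll lower behind the knob and push +x.

To row units: 104 mm / 500 = 0.208, 95 mm / 500 = 0.19.

play_rows:
  series: "0 0.004 0 0.08 0;0 0.004 0 0.15 0;0 0.004 0 0.19 0;0 0.004 0 0.208 0;0 0.004 0 0.208 0;0 0.004 0.012 0.208 0;0 0.004 0.024 0.208 0;0 0.004 0.036 0.208 0;0 0.004 0.044 0.208 0;0 0.004 0.044 0.208 0"

```text
time: 30.6
tcp_pos: [0.4762, 0.0383, 0.0893]
eef_rot: [0.714, 0.7, 0.0, 0.0]
contact_force: [-3.1, -0.2, 5.0]
finger_gap: 0.0001
grasp_force: 2.0
```

To row units: 24 mm / 500 = 0.048, 22 mm / 500 = 0.044.

play_rows:
  series: "0 0 0.008 0 0;0 0 0.016 0 0;0 0 0.022 0 0;0 0 0.028 0 0;0 0 0.034 0 0;0 0 0.04 0 0;0 0 0.044 0 0;0 0 0.048 0 0;0 0 0.048 0 0;0 0 0.048 0 0"

```text
time: 31.6
tcp_pos: [0.4997, 0.0378, 0.0892]
eef_rot: [0.714, 0.7, 0.0, 0.0]
contact_force: [-3.5, -0.6, 6.0]
finger_gap: -0.0001
grasp_force: 2.7
```

```bash
cat > k.py <<'E'
from h import *
s,r=st()
a=save('side','sk.png');c=calibration('side')
p=np.load('rack.npy');p[1]=.145;ca,sa=np.cos(p[2]),np.sin(p[2])
R=lambda X:(lambda d:np.array([ca*d[0]+sa*d[1],-sa*d[0]+ca*d[1]])*1000)(np.array(X[:2])-p[:2])
print('tcp rack',R(s['tcp_pos']).round(1))
for n in('top','side','wrist'):
    a=grab_frame(n);c=calibration(n)
    h=cv2.cvtColor(a,cv2.COLOR_RGB2HSV);m=cv2.inRange(h,(0,150,60),(6,255,255))|cv2.inRange(h,(172,150,60),(180,255,255))
    k,l,q,ce=cv2.connectedComponentsWithStats(m)
    for i in range(1,k):
        P=R(atz(c,ce[i],.066))
        if q[i,4]>4 and abs(P[0])<130 and -130<P[1]<-80:print(n,'red',ce[i].round(1),q[i,4],P.round(1))
    print(n,'tip',[(round(x['p'],2),R(atz(c,x['position'],.045)).round(1)) for x in finder.place_of(n,'bolt_tip')[:2]])
E
python3 k.py
```

```text
t 31.6 tcp [0.4997 0.0378 0.0892] yaw 88.88 zax [ 0. -0. -1.] F [-3.5 -0.6  6. ] gap -0.0001 gf 2.7
tcp rack [ -63.3 -108.5]
top tip []
side red [246.7 196.8] 19 [-48.7 -98.2]
side tip [(0.52, array([  40.9, -110.4]))]
wrist red [291.3 240.7] 735 [ -44.5 -105.7]
wrist tip [(0.8, array([  30.8, -107.9]))]
```

To row units: 9 mm / 500 = 0.018, 8 mm / 500 = 0.016.

play_rows:
  series: "0 0 0.004 0 0;0 0 0.008 0 0;0 0 0.012 0 0;0 0 0.014 0 0;0 0 0.016 0 0;0 0 0.018 0 0;0 0 0.018 0 0;0 0 0.018 0 0;0 0 0.018 0 0;0 0 0.018 0 0"

```text
time: 32.95
tcp_pos: [0.5084, 0.0376, 0.0892]
eef_rot: [0.714, 0.7, -0.0, 0.0]
contact_force: [-4.9, -1.3, 6.1]
finger_gap: -0.0003
grasp_force: 3.4
```

To row units: 2 mm / 500 = 0.004, 1 mm / 500 = 0.002.

play_rows:
  series: "0 0 0.002 0 0;0 0 0.002 0 0;0 0 0.004 0 0;0 0 0.004 0 0;0 0 0.004 0 0;0 0 0.004 0 0;0 0 0.004 0 0;0 0 0.004 0 0;0 0 0.004 0 0;0 0 0.004 0 0"

```text
time: 33.95
tcp_pos: [0.509, 0.0376, 0.089]
eef_rot: [0.714, 0.7, -0.001, -0.001]
contact_force: [-11.5, -0.5, 11.9]
finger_gap: 0.0001
grasp_force: 7.8
```

```bash
python3 k.py
```

```text
t 33.95 tcp [0.509  0.0376 0.089 ] yaw 88.89 zax [-0.004 -0.    -1.   ] F [-11.5  -0.5  11.9] gap 0.0001 gf 7.8
tcp rack [ -54.  -108.5]
top tip [(0.6, array([ 6.6, -2.5])), (0.48, array([-31.1, 353.9]))]
side red [244.9 195.6] 17 [-40.4 -98.3]
side tip []
wrist red [290.6 240.8] 721 [ -35.7 -105.7]
wrist tip []
```

To row units: 2 mm / 500 = 0.004, 1 mm / 500 = 0.002.

play_rows:
  series: "0 0 0.002 0 0;0 0 0.002 0 0;0 0 0.004 0 0;0 0 0.004 0 0;0 0 0.004 0 0;0 0 0.004 0 0;0 0 0.004 0 0;0 0 0.004 0 0;0 0 0.004 0 0;0 0 0.004 0 0"

```text
time: 35.3
tcp_pos: [0.5096, 0.0376, 0.0888]
eef_rot: [0.714, 0.7, -0.003, -0.003]
contact_force: [-19.6, -1.4, 18.1]
finger_gap: -0.0
grasp_force: 12.6
```

To row units: -150 mm / 500 = -0.3, -130 mm / 500 = -0.26.

play_rows:
  series: "0 0 -0.012 0 0;0 0 -0.028 0 0;0 0 -0.028 -0.06 0;0 0 -0.028 -0.14 0;0 -0.08 -0.028 -0.22 0;0 -0.16 -0.028 -0.26 0;0 -0.24 -0.028 -0.3 0;0 -0.24 -0.028 -0.3 0;0 -0.24 -0.028 -0.3 0;0 -0.24 -0.028 -0.3 0"

```text
time: 36.3
tcp_pos: [0.4958, -0.0814, 0.2381]
eef_rot: [0.714, 0.7, -0.0, -0.0]
contact_force: [0.4, -0.3, -0.8]
finger_gap: 0.0001
grasp_force: 0.0
```

```bash
python3 k.py
python3 - <<'E'
from h import *
a=save('wrist','w12.png');b=save('side','s12.png');t=save('top','t12.png')
cc=np.hstack([cv2.resize(a[0:200,130:400],(400,300)),cv2.resize(b[120:255,120:300],(400,300))]);
cc=np.vstack([cc,np.hstack([cv2.resize(t,(400,300)),cv2.resize(b,(400,300))])])
cv2.imwrite('pics/c12.png',cv2.cvtColor(cc,4))
E
```

```text
t 36.3 tcp [ 0.4958 -0.0814  0.2381] yaw 88.9 zax [-0.001  0.    -1.   ] F [ 0.4 -0.3 -0.8] gap 0.0001 gf 0.0
tcp rack [ -64.7 -227.8]
top red [245.6 185.4] 20 [ -34.8 -107.9]
top tip [(0.46, array([  26. , -110.3])), (0.43, array([  38.6, -115.8]))]
side red [245.5 194.7] 24 [ -38.2 -103.1]
side tip [(0.55, array([5.9, 2.7]))]
wrist red [287.9  61.8] 208 [ -35.4 -107.9]
wrist tip []
```

View pics/c12.png

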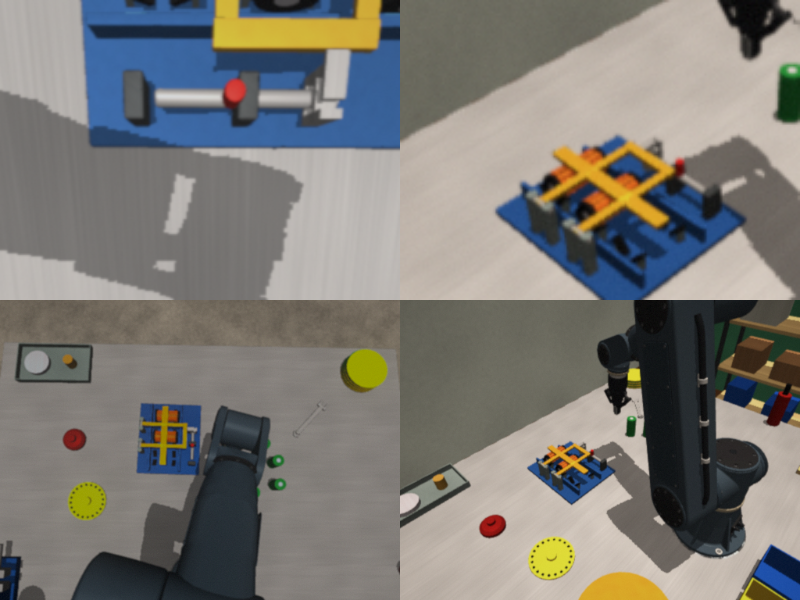

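The picture shows the bolt against its end stop with the tip out past the keeper, and the knob at rack x ≈ -35. The frame is down over both rollers, the greens and the other items are in place, and the hand is clear.

```bash
python3 -c "
from h import *
print(ctrl.job_done())"
```

```text
the job is handed in; nothing more can be done
None
```

I handed the job in: both orange rollers lie in their own cradles (middle and far), the hold-down frame is fully down, and the bolt was then pushed to its end stop through the keeper. The judge's verdict was not shown.

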